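Tilt the screwdriver out of the covered tool till

TASK

Lift away the spanner that lies across the opening of the blue tool till, lay it flat in the two notches of the orange tool rest, centred on it, and let go of it. Then take the black-handled screwdriver, whose two ends are caught under the till's fixed end covers: slide it back a little under the deep cover, tilt its handle end up and draw it out diagonally through the opening, without forcing it against the till and without disturbing the other tools. Finish still holding the screwdriver in the gripper, steady and touching nothing else, with all of it some 5 cm or more higher than the top of the till.

Things in the scene. Friction and masses are not known exactly. Their poses are not given: they have to be found in the camera images.
- till: blue steel tool till, a fixed box 152 mm (its x; 168 over its folded rims) by 290 mm (its y), 55 mm high, walls, floor and covers 3 mm thick: inside x -73 to +73, y -142 to +142 mm, floor at z 3 mm. Fixed covers roof both ends (underside 52, top 55 mm up): a deep one at the -y end, a short one at the +y end. Origin: centre of its underside, z up
- opening (a point): centre of the till's open top, level with the top of its walls and covers (55 mm up). The opening runs from y = -40 to y = +115 mm of the till and over its full inner width of 146 mm; nothing else is open
- rest: fixed tool rest: aluminium base plate 60 mm (its x) by 130 mm (its y), 8 mm thick, with two orange uprights (50 mm in x, 8 mm in y) at y = -45 and +45 mm, 63 mm high, empty between them; each has a notch in its top, 26 mm wide in x, centred on x = 0. Origin at the centre of its underside, z up
- cradle (a point): middle between the rest's two notches, level with their bottoms (52 mm up). Here the middle of the spanner belongs (along the rest within 20 mm), lying flat along the rest's y in both notches, either way round
- spanner: steel combination spanner, 195 mm along its y (jaw at -y 27 mm wide, ring at +y 22 mm), shank 10 mm wide, 6 mm thick from y = -68 to +82, flat underside, 0.09 kg. Origin mid-length on its underside, z up. At the start it lies across the till on the rims of the long walls (underside 55 mm up), over the screwdriver's handle
- screwdriver: black-handled screwdriver on the till's floor, along the till's y within a few degrees, 0.1 kg. Origin on its underside, y to the handle end; handle y +13 to +113 mm, 32 wide, 29 high; blade 7 mm thick, y -112 to +13, axis 14 mm up. At the start the handle end is 7 to 22 mm under the short cover, the blade under the deep one with over 35 mm free behind the tip
- blade_tip (a point): point at the tip of the screwdriver's blade, on its axis
- butt (a point): point at the handle end of the screwdriver, on its axis
- drill_stand: wooden drill stand with seven bits, 32x100x98 mm, at the back of the worktop; bystander, origin at the centre of its underside
- pliers: combination pliers with blue handles, 61x183x14 mm, lying at the back; bystander, origin at the centre of its underside
- tape: roll of black tape, 62 mm across, 19 mm high, at the back; bystander, origin at the centre of its underside
- g_clamp: black G-clamp lying on its side, 181x131x24 mm, at the left; bystander, origin at the centre of its underside
- adj_wrench: adjustable wrench lying flat, 44x187x12 mm, at the right; bystander, origin at the centre of its underside
Mind the look-alikes: they are no part of the job. What is shaped like the spanner but yellow is not meant.

How it is judged:
By the outcome, as a careful person would: the job done as asked, in the order asked, and still so for the second after the job is handed in, while the arm keeps its last pose, push and grip.
It also fails if it takes over 64 s, if anything falls off the work surface, if the arm or the gripper's body presses on something with over 40 N, if the wrist force passes 120 N, or if a joint passes its speed limit or range.

ROBOT

A 6-joint arm with a two-finger parallel gripper is mounted at the origin on a cart in front of the work surface, level with it; the furniture and walls round the work are solid. World frame = base frame: x ahead of the robot, y to its left, z up, the work surface at z = 0. Lengths are in m, angles in rad, forces in N, time in s.
With the tool pointing down it reaches from about 0.375 to 0.975 m from the base axis. Payload 3.8 kg.
Tool frame: the origin (TCP) lies on the centre line of the jaws, within the pads' length; the fingertips stand 14 mm ahead of it and the grasp point (between the pads) lies 5 mm behind it; x points along the fingers, y is the direction in which the jaws open and shut, and the axes are right-handed (so a half turn about x gives the same grasp; the last joint's range is limited). The gripper opens to 85 mm and grips with 20 to 120 N. Pads are 22 mm wide; open, the fingers measure 114 mm over their backs; the gripper's body (76 mm by 85 mm) begins 54 mm behind the grasp point. The pads swing forward as they close: fully open they stand 13 mm farther back than shut.
Start: joints at [-1.328, 0.264, 1.604, -0, 1.274, -0.037], TCP at [0.186, -0.649, 0.245] pointing down, gripper open.
Joint ranges: [-2.63, 2.63], [-0.94, 2.18], [0.31, 2.57], [-1.31, 4.45], [0, 2.66], [-2.55, 2.55]. Speed limits (rad/s): [2.57, 2.57, 3.14, 3.14, 3.14, 3.14].

INTERFACE

Orientations are given as a unit quaternion [w, x, y, z].
In Python, from cell import env gives the robot as it stands.
- The arm moves only by the shell command python3 -m handwheel 'ROWS' [FORCE]. ROWS is text: rows parted by semicolons, each of 7 numbers parted by spaces: the shift along the world's x, y, z in m, then the turn, a rotation vector about the world's x, y, z in rad, then the closure, from 0 (fully open) to 1 (shut). A call has exactly 8 rows; each row is the pose to reach, as a shift and turn from the pose commanded when the call began; what a row does not reach only later rows make up. A row lasts 1/10 s, in which the tool goes at most 50 mm and 8.59 degrees, less where a joint would pass 70% of its speed; a pose out of reach is approached as far as the arm can. A call with a gripper value outside its range is refused whole. The fingers move at their own pace and stop on an object; FORCE is the grip in N (left out, the last holds). Time passes only in rows, so rows that repeat a pose let the fingers close, or fill a call up. It gives the time, the measured TCP pose, the force and the opening at its end, in the units of the state.
- env.observe(): the state, without advancing time (a new reading comes with each control period).
- env.snapshot(name): name is "side" or "top" or "wrist"; returns the picture (420x560x3 uint8, red, green, blue); there is no depth.
- env.get_calibration(name): a dict with "camera_matrix" (3x3 intrinsics, pixels), "D" ([k1, k2, p1, p2, k3] as OpenCV has them; the pictures are not rectified), "R" (3x3) and "t" (3): a world point X has camera coordinates R X + t. Camera axes: x right, y down, z forward; pixel columns grow to the right and rows downward; lengths in m; the calibration is good to about 2 mm. A picture is of the moment at which its call begins: read the wrist's pose just before it. get_calibration takes no time and is no camera call; for the wrist camera it gives the pose at the moment of the call.
- env.close_job(): hands the job in, once; it reports no verdict.
Trained networks look in the newest picture that a camera, given by its name, has taken for a name from the list of things; names that differ only in an ending like _2 or _b are one class to them, and where a whole thing is asked for, a point or a joint stands for the part that bears it (a point fixed in the world has none). Each returns a list of dicts, best first, with "conf" (0 to 1); they miss things now and then, are a little off and sometimes report something else, mostly with a low value. They report only what shows in the picture. A call takes as long as a camera call. They do not tell look-alikes from the thing itself.
- env.recognise(camera, label): "position" ([x, y, z] in m, in world coordinates, good to about 4 mm: the middle of the surface that is visible of it).
- env.landmark_of(camera, label): "position" ([x, y, z] in m, in world coordinates, good to about 4 mm: a listed point, or the origin of a listed thing).
The state is a dict: "clock": time; "joint_positions": joint angles; "dq": joint speeds; "effort": joint torques, N m; "position": TCP position; "tcp_rot": TCP orientation; "ft_force": force on the tool from outside, world axes, zero at the start; "moment": the same for the moment, N m; "width": finger opening in m.
Only numpy, scipy, OpenCV 4.12 (cv2) and the standard library are available. Lean on these libraries where they do the work, as an engineer would, in place of code of your own. Each camera call takes 0.05 s, during which the arm holds its last target.

## Working session

There is one attempt and no reset: what is moved stays moved. The work goes in short steps, Python scripts to look and compute and a shell command to move; the robot and the scene stay as the last step left them, time stands still between calls to the robot, and variables do not carry over. Pictures are saved under pics/ and viewed, and the job is handed in when it is done.

```bash
ls; mkdir -p pics; python3 - <<'E'
from cell import env
import cv2,numpy as np
s=env.observe(); print({k:np.round(v,3).tolist() for k,v in s.items()})
for c in ("top","side","wrist"):
    im=env.snapshot(c); cv2.imwrite(f"pics/{c}0.png",im[:,:,::-1])
    k=env.get_calibration(c); print(c,{a:np.round(b,3).tolist() for a,b in k.items()})
E
```

```text
pics
{'clock': 0.0, 'joint_positions': [-1.328, 0.265, 1.605, 0.0, 1.274, -0.037], 'dq': [-0.001, 0.001, -0.001, 0.0, -0.001, 0.001], 'effort': [-0.001, -51.512, -36.732, 0.0, 0.013, 0.0], 'position': [0.186, -0.648, 0.244], 'tcp_rot': [-0.098, -0.7, -0.099, 0.7], 'ft_force': [0.227, -0.589, 0.579], 'moment': [0.016, 0.084, -0.04], 'width': 0.085}
top {'camera_matrix': [[442.597, 0.0, 270.667], [0.0, 442.597, 202.042], [0.0, 0.0, 1.0]], 'D': [-0.042, 0.0, 0.0, 0.0, 0.0], 'R': [[-0.08, -0.997, 0.006], [-0.97, 0.076, -0.23], [0.228, -0.024, -0.973]], 't': [-0.024, 0.592, 1.342]}
side {'camera_matrix': [[430.064, 0.0, 282.25], [0.0, 430.064, 207.118], [0.0, 0.0, 1.0]], 'D': [-0.119, 0.0, 0.0, 0.0, 0.0], 'R': [[-0.525, -0.851, 0.007], [-0.616, 0.374, -0.693], [0.588, -0.368, -0.72]], 't': [0.263, 0.411, 1.435]}
wrist {'camera_matrix': [[362.669, 0.0, 278.922], [0.0, 362.669, 210.696], [0.0, 0.0, 1.0]], 'D': [-0.057, 0.0, 0.0, 0.0, 0.0], 'R': [[0.276, -0.961, -0.002], [-0.925, -0.266, 0.27], [-0.26, -0.073, -0.963]], 't': [-0.674, -0.034, 0.379]}
```

View pics/top0.png

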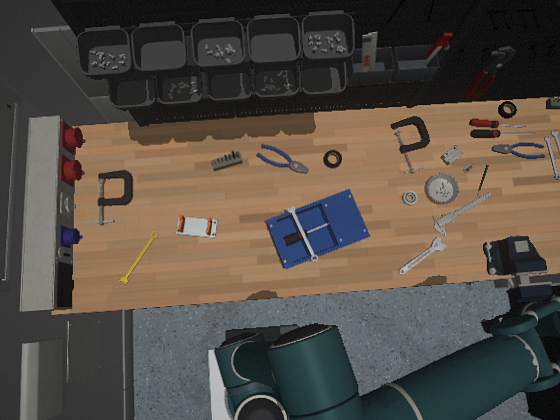

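View pics/side0.png

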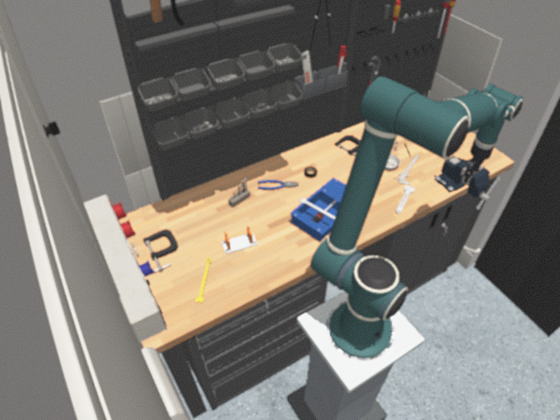

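```bash
cat > h.py <<'E'
from cell import env
import cv2,numpy as np
from scipy.spatial.transform import Rotation as Ro
def snap(c,name):
    im=env.snapshot(c); cv2.imwrite(f"pics/{name}.png",im[:,:,::-1]); return im
def px2w(c,uv,z,k=None):
    k=k or env.get_calibration(c)
    p=cv2.undistortPoints(np.array(uv,float).reshape(-1,1,2),np.array(k["camera_matrix"]),np.array(k["D"])).reshape(-1,2)
    R=np.array(k["R"]);t=np.array(k["t"]);o=-R.T@t
    d=np.c_[p,np.ones(len(p))]@R
    return o+d*((z-o[2])/d[:,2])[:,None]
def w2px(c,X,k=None):
    k=k or env.get_calibration(c)
    return cv2.projectPoints(np.array(X,float).reshape(-1,3),cv2.Rodrigues(np.array(k["R"]))[0],np.array(k["t"]),np.array(k["camera_matrix"]),np.array(k["D"]))[0].reshape(-1,2)
def st():
    s=env.observe(); print({k:np.round(s[k],3).tolist() for k in("clock","joint_positions","position","tcp_rot","ft_force","moment","width")}); return s
E
python3 - <<'E'
from h import *
for c in("top","side"):
    for l in ("till","opening","rest","cradle","spanner","screwdriver","butt","blade_tip"):
        print(c,l,[(np.round(d["position"],3).tolist(),round(d["conf"],2)) for d in env.landmark_of(c,l)][:3])
E
```

```text
top till [([0.752, 0.058, -0.001], 0.51), ([0.542, 0.177, 0.051], 0.37)]
top opening [([0.482, -0.179, 0.054], 0.66), ([0.481, -0.165, 0.054], 0.26)]
top rest [([0.539, 0.176, 0.002], 0.79)]
top cradle [([0.541, 0.178, 0.052], 0.88), ([0.494, -0.194, 0.0], 0.71), ([0.454, -0.086, 0.014], 0.29)]
top spanner [([0.498, -0.192, 0.002], 0.65), ([0.477, -0.166, 0.052], 0.62), ([0.452, 0.365, -0.002], 0.6)]
top screwdriver []
top butt [([0.456, -0.085, 0.017], 0.64)]
top blade_tip []
side till [([0.499, -0.211, 0.003], 0.74)]
side opening [([0.485, -0.182, 0.057], 0.96)]
side rest [([0.538, 0.174, 0.002], 0.95)]
side cradle [([0.543, 0.177, 0.051], 0.72)]
side spanner [([0.453, 0.367, 0.0], 0.61), ([0.481, -0.163, 0.055], 0.6)]
side screwdriver [([0.496, -0.195, 0.002], 0.63)]
side butt [([0.458, -0.087, 0.019], 0.43)]
side blade_tip [([0.527, -0.303, 0.017], 0.54), ([0.484, -0.165, 0.054], 0.34)]
```

The till sits around pixel (318,228) in the top view, with its deep cover to the right (world -y). The silver spanner crosses it, the rest is at about (197,227), and the yellow look-alike is at (140,258). Next I zoom in to measure.

```bash
python3 - <<'E'
import cv2
im=cv2.imread("pics/top0.png")
cv2.imwrite("pics/top0c.png",cv2.resize(im[180:280,255:380],None,fx=6,fy=6,interpolation=cv2.INTER_CUBIC))
cv2.imwrite("pics/top0r.png",cv2.resize(im[200:250,165:230],None,fx=10,fy=10,interpolation=cv2.INTER_CUBIC))
E
```

```text
(no output)
```

View pics/top0c.png

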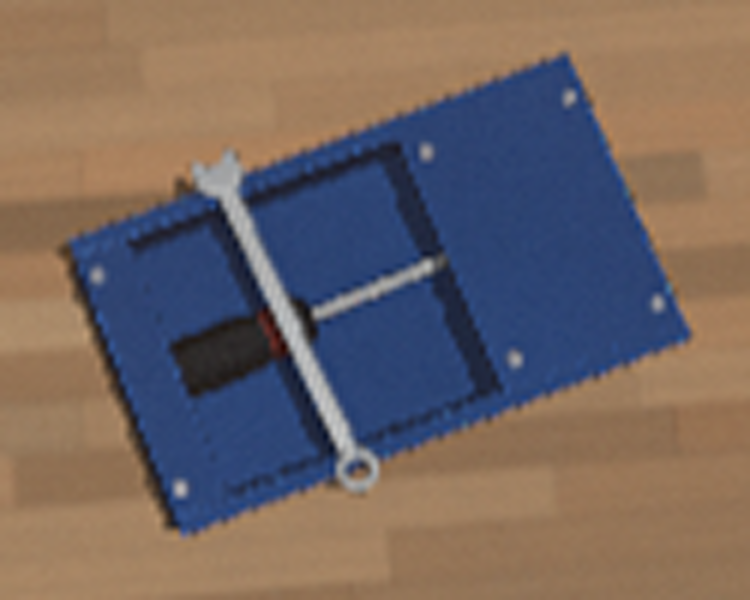

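View pics/top0r.png

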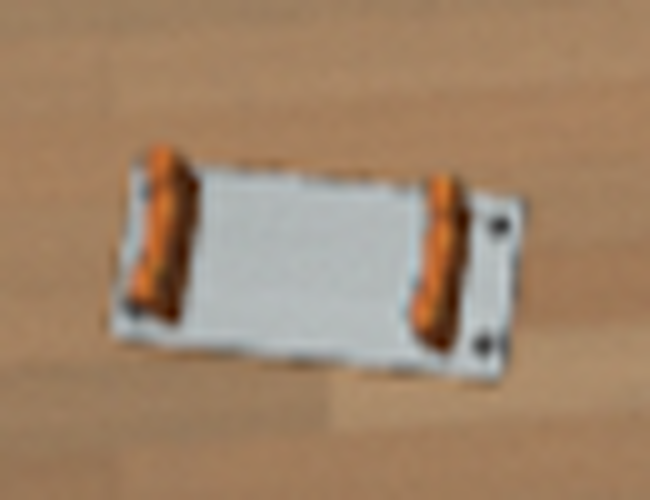

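```bash
python3 - <<'E'
from h import *
f=lambda L,s,o:(np.array(L)+.5)/s-.5+np.array(o)
T=px2w("top",f([(68,242),(568,53),(692,340),(182,533)],6,(255,180)),.055)
print("till",T.round(4)); 
yd=(T[0]+T[3]-T[1]-T[2])/2; xd=(T[0]+T[1]-T[2]-T[3])/2
print("c",T.mean(0),np.linalg.norm(yd),np.linalg.norm(xd),"yaw y-axis",np.degrees(np.arctan2(yd[1],yd[0])),np.degrees(np.arctan2(xd[1],xd[0])))
S=px2w("top",f([(205,160),(238,155),(375,482),(348,492),(228,197),(345,447)],6,(255,180)),.060); print("span",S.round(4), np.linalg.norm((S[0]+S[1]-S[2]-S[3])/2),(S[:4].mean(0)),)
d=S[4]-S[5];print("shank",np.degrees(np.arctan2(d[1],d[0])),np.linalg.norm(d))
P=px2w("top",f([(135,165),(525,200),(500,380),(112,338)],10,(165,200)),.008)
yd=(P[0]+P[3]-P[1]-P[2])/2; xd=(P[0]+P[1]-P[2]-P[3])/2
print("rest",P.round(4),P.mean(0),np.linalg.norm(yd),np.linalg.norm(xd),np.degrees(np.arctan2(yd[1],yd[0])),np.degrees(np.arctan2(xd[1],xd[0])))
# screwdriver
h=px2w("top",f([(172,345),(195,395)],6,(255,180)),.02);b=px2w("top",f([(318,312),(440,260)],6,(255,180)),.015)
print(h,b); d=b[0]-b[1]; print("sd dir",np.degrees(np.arctan2(d[1],d[0])))
E
```

```text
till [[ 0.5341 -0.0512  0.055 ]
 [ 0.6167 -0.3292  0.055 ]
 [ 0.4555 -0.376   0.055 ]
 [ 0.3762 -0.0983  0.055 ]]
c [ 0.49558893 -0.21366945  0.055     ] 0.2894806081002239 0.1663058846958087 yaw y-axis 106.2388574275714 16.401882815366577
span [[ 0.5718 -0.1274  0.06  ]
 [ 0.5731 -0.1452  0.06  ]
 [ 0.394  -0.2003  0.06  ]
 [ 0.39   -0.1858  0.06  ]
 [ 0.5507 -0.1378  0.06  ]
 [ 0.4134 -0.1866  0.06  ]] 0.18914987261354688 [ 0.4822083  -0.16467583  0.06      ]
shank 19.54120005613248 0.1457350654984502
rest [[0.5788 0.2369 0.008 ]
 [0.557  0.1089 0.008 ]
 [0.4978 0.1202 0.008 ]
 [0.5215 0.2463 0.008 ]] [0.53875651 0.17808791 0.008     ] 0.12912429023614783 0.059128287342154404 79.84570198523082 -10.078949917226003
[[ 0.47994385 -0.10316428  0.02      ]
 [ 0.45191927 -0.1131733   0.02      ]] [[ 0.49247077 -0.18415475  0.015     ]
 [ 0.51582222 -0.25356753  0.015     ]]
sd dir 108.59366917728538
```

```bash
python3 - <<'E'
from h import *
s=st(); q=s["tcp_rot"]; R=Ro.from_quat([q[1],q[2],q[3],q[0]]).as_matrix(); print(R.round(3)); print("yaw tool y",np.degrees(np.arctan2(R[1,1],R[0,1])))
E
```

```text
{'clock': 0.95, 'joint_positions': [-1.328, 0.264, 1.604, -0.0, 1.274, -0.037], 'position': [0.186, -0.649, 0.245], 'tcp_rot': [-0.099, -0.7, -0.099, 0.7], 'ft_force': [-0.567, 0.342, -0.442], 'moment': [-0.031, -0.019, 0.031], 'width': 0.086}
[[ 0.     0.276 -0.961]
 [-0.    -0.961 -0.276]
 [-1.     0.     0.   ]]
yaw tool y -73.96648064829536
```

```bash
python3 -m handwheel '0.025 0.04 0 0 0 0 0.2; 0.05 0.08 0 0 0 0 0.2; 0.076 0.123 0 0 0 0.01 0.2; 0.102 0.166 0 0 0 0.02 0.2; 0.128 0.209 0 0 0 0.03 0.2; 0.153 0.25 0 0 0 0.04 0.2; 0.18 0.292 0 0 0 0.05 0.2; 0.205 0.335 0 0 0 0.06 0.2' 60; python3 -m handwheel '0.025 0.04 0 0 0 0 0.2; 0.045 0.075 -0.01 0 0 0 0.2; 0.06 0.1 -0.02 0 0 0 0.2; 0.075 0.125 -0.03 0 0 0 0.2; 0.085 0.14 -0.035 0 0 0 0.2; 0.09 0.149 -0.04 0 0 0 0.2; 0.09 0.149 -0.04 0 0 0 0.2; 0.09 0.149 -0.04 0 0 0 0.2'; python3 - <<'E'
from h import *
s=st(); snap("wrist","w1"); snap("top","t1")
for c in("wrist","top"):
    for l in ("spanner","butt","blade_tip","screwdriver","opening","till"):
        print(c,l,[(np.round(d["position"],3).tolist(),round(d["conf"],2)) for d in env.landmark_of(c,l)][:3])
k=env.get_calibration("wrist"); np.savez("k1.npz",**{a:np.array(b) for a,b in k.items()})
E
```

```text
clock: 1.75
position: [0.3922, -0.3121, 0.2457]
tcp_rot: [0.12, 0.697, 0.119, -0.697]
ft_force: [0.8, -0.2, 0.3]
width: 0.0685
clock: 2.55
position: [0.4812, -0.1652, 0.2054]
tcp_rot: [-0.12, -0.697, -0.119, 0.697]
ft_force: [-0.1, 0.1, 0.0]
width: 0.0687
{'clock': 2.55, 'joint_positions': [-0.379, -0.023, 1.999, -0.001, 1.165, 0.852], 'position': [0.481, -0.165, 0.205], 'tcp_rot': [-0.12, -0.697, -0.119, 0.697], 'ft_force': [-0.093, 0.118, 0.043], 'moment': [-0.004, 0.025, -0.001], 'width': 0.069}
wrist spanner [([0.482, -0.166, 0.052], 0.86)]
wrist butt [([0.457, -0.087, 0.016], 0.81), ([0.482, -0.164, 0.053], 0.63)]
wrist blade_tip []
wrist screwdriver [([0.492, -0.199, 0.002], 0.7)]
wrist opening [([0.488, -0.18, 0.057], 0.6)]
wrist till [([0.496, -0.215, -0.0], 0.62)]
top spanner [([0.454, 0.365, -0.001], 0.78), ([0.481, -0.166, 0.053], 0.63)]
top butt [([0.456, -0.087, 0.014], 0.73)]
top blade_tip []
top screwdriver [([0.498, -0.192, 0.002], 0.47)]
top opening [([0.485, -0.179, 0.054], 0.64)]
top till [([0.501, -0.218, -0.0], 0.56)]
```

View pics/w1.png

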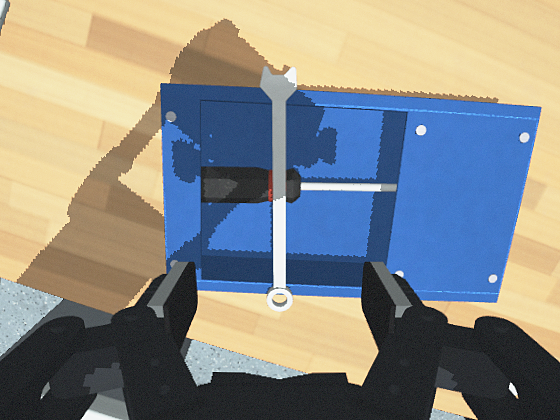

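```bash
python3 - <<'E'
from h import *
k=dict(np.load("k1.npz"))
S=px2w("wrist",[(279.5,110),(280,280),(279,68),(279.5,311)],.061,k);print("span",S.round(4)); d=S[0]-S[1];print(np.degrees(np.arctan2(d[1],d[0])), "len",np.linalg.norm(S[2]-S[3]),"mid",(S[2]+S[3])/2)
T=px2w("wrist",[(161,84),(541,106),(500,302),(170,291)],.055,k);print(T.round(4));
d=T[0]-T[1];print("tilly",np.degrees(np.arctan2(d[1],d[0])),np.linalg.norm(d),np.linalg.norm(T[1]-T[2]))
d=T[1]-T[2];print("tillx",np.degrees(np.arctan2(d[1],d[0])))
E=px2w("wrist",[(407,111),(398,279),(201,102),(202,280)],.055,k);print("opening",E.round(4),E.mean(0))
B=px2w("wrist",[(301,186.5),(396,187.5),(203,184)],.017,k);B[2]=px2w("wrist",[(203,184)],.02,k)[0];print(B.round(4));
for a,b in((0,1),(2,1)):
  d=B[a]-B[b];print(np.degrees(np.arctan2(d[1],d[0])))
H=px2w("wrist",[(301,187),(203,167),(203,202)],.017,k);print("handle",H.round(4))
E
```

```text
span [[ 0.5467 -0.1418  0.061 ]
 [ 0.4188 -0.1875  0.061 ]
 [ 0.5739 -0.1318  0.061 ]
 [ 0.3911 -0.1968  0.061 ]]
19.666362509913377 len 0.19403681151808766 mid [ 0.48253145 -0.16430977  0.061     ]
[[ 0.5356 -0.0531  0.055 ]
 [ 0.6185 -0.3288  0.055 ]
 [ 0.4591 -0.3799  0.055 ]
 [ 0.3743 -0.103   0.055 ]]
tilly 106.74089617683832 0.2879218508605088 0.1673185621948014
tillx 17.75387530998692
opening [[ 0.5784 -0.2321  0.055 ]
 [ 0.4499 -0.2831  0.055 ]
 [ 0.5329 -0.0849  0.055 ]
 [ 0.3937 -0.1262  0.055 ]] [ 0.48871414 -0.18154229  0.055     ]
[[ 0.4907 -0.182   0.017 ]
 [ 0.5184 -0.2628  0.017 ]
 [ 0.4646 -0.0992  0.02  ]]
108.93709490455004
108.22681893957446
handle [[ 0.4903 -0.1822  0.017 ]
 [ 0.4784 -0.0945  0.017 ]
 [ 0.4478 -0.1035  0.017 ]]
```

```bash
python3 -m handwheel '0.001 0.001 -0.03 0 0 0 0.2; 0.001 0.001 -0.07 0 0 0 0.2; 0.001 0.001 -0.11 0 0 0 0.2; 0.001 0.001 -0.135 0 0 0 0.2; 0.001 0.001 -0.149 0 0 0 0.2; 0.001 0.001 -0.149 0 0 0 0.2; 0.001 0.001 -0.149 0 0 0 1; 0.001 0.001 -0.149 0 0 0 1' 60; python3 -m handwheel '0 0 0 0 0 0 1; 0 0 0 0 0 0 1;0 0 0 0 0 0 1;0 0 0 0 0 0 1;0 0 0.005 0 0 0 1;0 0 0.01 0 0 0 1;0 0 0.02 0 0 0 1;0 0 0.03 0 0 0 1'; python3 - <<'E'
from h import *
s=st(); snap("wrist","w2")
E
```

```text
clock: 4.05
position: [0.4841, -0.1644, 0.0582]
tcp_rot: [0.12, 0.698, 0.119, -0.696]
ft_force: [0.1, -0.3, -0.6]
width: 0.0402
clock: 4.85
position: [0.4822, -0.1637, 0.0869]
tcp_rot: [-0.119, -0.697, -0.12, 0.697]
ft_force: [-0.3, -1.0, -1.0]
width: 0.0082
{'clock': 4.85, 'joint_positions': [-0.376, 0.11, 2.103, 0.0, 0.929, 0.855], 'position': [0.482, -0.164, 0.087], 'tcp_rot': [-0.119, -0.697, -0.12, 0.697], 'ft_force': [-0.26, -1.047, -1.005], 'moment': [-0.017, 0.01, 0.013], 'width': 0.008}
```

View pics/w2.png

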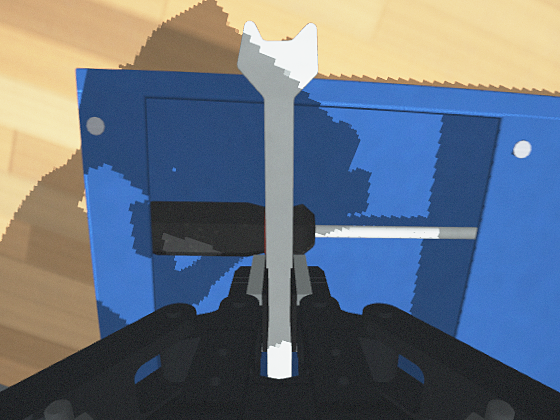

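```bash
python3 -m handwheel '0 0 0.03 0 0 0 1; 0.002 0.02 0.06 0 0 0.05 1; 0.008 0.06 0.07 0 0 0.17 1; 0.015 0.1 0.07 0 0 0.3 1; 0.023 0.14 0.07 0 0 0.43 1; 0.031 0.18 0.07 0 0 0.56 1; 0.038 0.22 0.07 0 0 0.69 1; 0.045 0.255 0.07 0 0 0.81 1'; python3 -m handwheel '0.004 0.03 0 0 0 0.1 1; 0.008 0.055 0 0 0 0.18 1; 0.012 0.075 0 0 0 0.23 1; 0.013 0.085 0 0 0 0.243 1; 0.013 0.086 0 0 0 0.243 1; 0.013 0.086 0 0 0 0.243 1; 0.013 0.086 0 0 0 0.243 1; 0.013 0.086 0 0 0 0.243 1';  python3 - <<'E'
from h import *
s=st(); k=env.get_calibration("wrist"); np.savez("k3.npz",**{a:np.array(b) for a,b in k.items()}); snap("wrist","w3");snap("top","t3")
for c in("wrist","top"):
    for l in ("spanner","rest","cradle"):
        print(c,l,[(np.round(d["position"],3).tolist(),round(d["conf"],2)) for d in env.landmark_of(c,l)][:3])
im=cv2.imread("pics/t3.png");cv2.imwrite("pics/t3c.png",cv2.resize(im[170:270,130:260],None,fx=6,fy=6,interpolation=cv2.INTER_CUBIC))
E
```

```text
clock: 5.7
position: [0.5276, 0.0932, 0.1569]
tcp_rot: [0.386, 0.593, 0.386, -0.592]
ft_force: [0.7, -0.2, -0.5]
width: 0.0079
clock: 6.5
position: [0.5403, 0.1763, 0.1563]
tcp_rot: [-0.453, -0.543, -0.453, 0.543]
ft_force: [-0.3, -0.5, 0.3]
width: 0.0085
{'clock': 6.5, 'joint_positions': [0.272, 0.137, 1.927, -0.0, 1.078, 0.451], 'position': [0.54, 0.176, 0.156], 'tcp_rot': [-0.453, -0.543, -0.453, 0.543], 'ft_force': [-0.267, -0.514, 0.253], 'moment': [0.052, 0.012, -0.048], 'width': 0.008}
wrist spanner [([0.537, 0.172, 0.15], 0.59)]
wrist rest [([0.541, 0.176, -0.0], 0.69)]
wrist cradle [([0.544, 0.176, 0.051], 0.87)]
top spanner [([0.449, 0.364, -0.003], 0.48)]
top rest [([0.538, 0.176, 0.0], 0.66)]
top cradle []
```

View pics/w3.png

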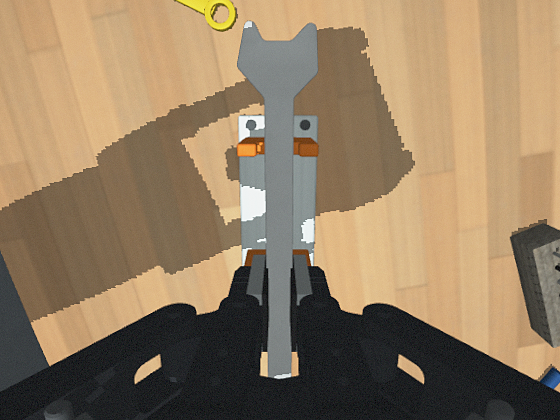

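View pics/t3c.png

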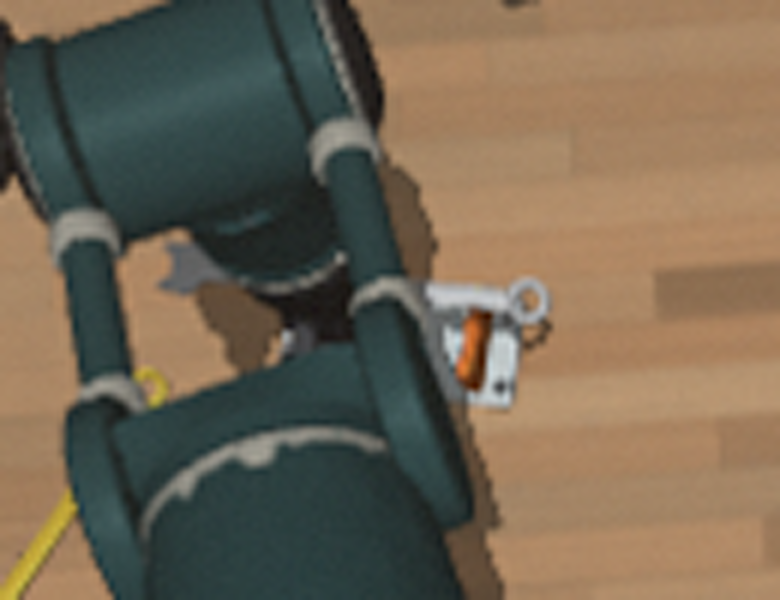

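```bash
python3 - <<'E'
from h import *
k=dict(np.load("k3.npz"))
P=px2w("wrist",[(239,115.5),(318,116)],.008,k);print("plate far corners",P.round(4),np.linalg.norm(P[0]-P[1]))
U=px2w("wrist",[(238,143),(318,143)],.063,k);print("upright",U.round(4),np.linalg.norm(U[0]-U[1]),U.mean(0))
S=px2w("wrist",[(279.5,110),(279.5,375),(279,23)],.158,k);print("spanner",S.round(4));d=S[0]-S[1];print(np.degrees(np.arctan2(d[1],d[0])))
for yaw in (79.5,80,81):
  y=np.array([np.cos(np.radians(yaw)),np.sin(np.radians(yaw))]); print(yaw,P.mean(0)[:2]-.065*y, U.mean(0)[:2]-.045*y)
d=P[1]-P[0];print(np.degrees(np.arctan2(d[1],d[0])));d=U[1]-U[0];print(np.degrees(np.arctan2(d[1],d[0])))
E
```

```text
plate far corners [[0.5236 0.2453 0.008 ]
 [0.5812 0.2344 0.008 ]] 0.05865144510289864
upright [[0.5256 0.2294 0.063 ]
 [0.5733 0.2207 0.063 ]] 0.04847608494244249 [0.54943757 0.22502304 0.063     ]
spanner [[0.5536 0.2442 0.158 ]
 [0.5344 0.1382 0.158 ]
 [0.5583 0.2712 0.158 ]]
79.74098509471403
79.5 [0.54056742 0.1759314 ] [0.54123697 0.18077657]
80 [0.5411256  0.17583047] [0.5416234  0.18070669]
81 [0.54224449 0.17564323] [0.54239801 0.18057706]
-10.640966095783327
-10.290850232123608
```

```bash
python3 -m handwheel '0.001 0.001 -0.03 0 0 0 1; 0.001 0.001 -0.06 0 0 0 1; 0.001 0.001 -0.08 0 0 0 1; 0.001 0.001 -0.09 0 0 0 1; 0.001 0.001 -0.096 0 0 0 1; 0.001 0.001 -0.1 0 0 0 1; 0.001 0.001 -0.102 0 0 0 1; 0.001 0.001 -0.102 0 0 0 1';  python3 - <<'E'
from h import *
s=st(); snap("wrist","w4"); snap("side","s4")
im=cv2.imread("pics/s4.png");cv2.imwrite("pics/s4c.png",cv2.resize(im[190:280,180:300],None,fx=6,fy=6,interpolation=cv2.INTER_CUBIC))
E
```

```text
clock: 7.7
position: [0.5421, 0.1785, 0.0551]
tcp_rot: [0.454, 0.543, 0.453, -0.542]
ft_force: [-0.1, -0.2, -0.6]
width: 0.0079
{'clock': 7.7, 'joint_positions': [0.274, 0.259, 1.994, 0.0, 0.887, 0.452], 'position': [0.542, 0.178, 0.055], 'tcp_rot': [0.454, 0.543, 0.453, -0.542], 'ft_force': [-0.133, -0.205, -0.599], 'moment': [0.048, 0.005, 0.018], 'width': 0.008}
```

View pics/w4.png

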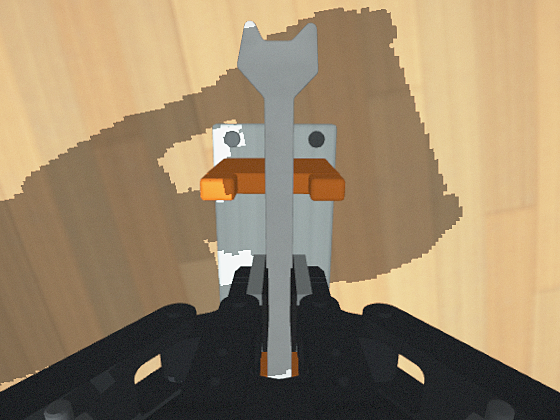

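View pics/s4c.png

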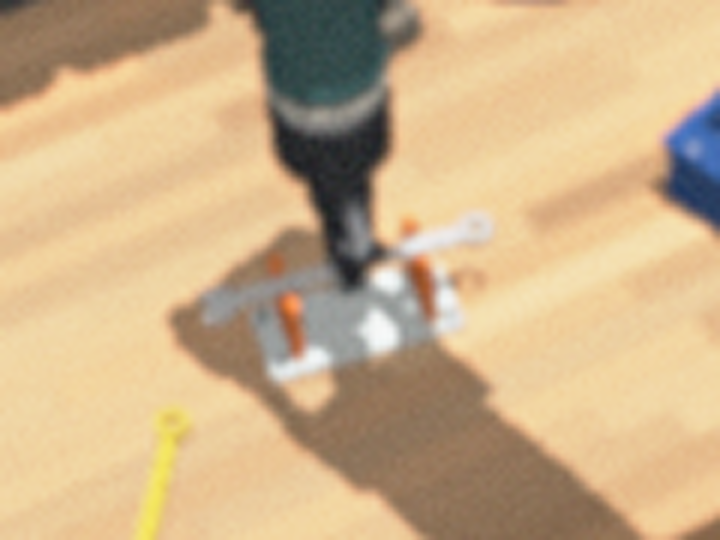

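```bash
python3 -m handwheel '-0.001 0 -0.001 0 0 0 1; -0.002 0 -0.002 0 0 0 1; -0.002 0 -0.002 0 0 0 1; -0.002 0 -0.002 0 0 0 0.7; -0.002 0 -0.002 0 0 0 0.4; -0.002 0 -0.002 0 0 0 0.3;-0.002 0 -0.002 0 0 0 0.3;-0.002 0 -0.002 0 0 0 0.3';  python3 -m handwheel '0 0 0.01 0 0 0 0.3; 0 0 0.03 0 0 0 0.3;0 0 0.06 0 0 0 0.3;0 0 0.1 0 0 0 0.3;0 0 0.14 0 0 0 0.3;0 0 0.14 0 0 0 0.3;0 0 0.14 0 0 0 0.3;0 0 0.14 0 0 0 0.3'; python3 - <<'E'
from h import *
s=st(); k=env.get_calibration("wrist"); np.savez("k5.npz",**{a:np.array(b) for a,b in k.items()}); snap("wrist","w5")
print([(np.round(d["position"],3).tolist(),round(d["conf"],2)) for d in env.landmark_of("wrist","spanner")])
E
```

```text
clock: 8.6
position: [0.5391, 0.1782, 0.052]
tcp_rot: [-0.453, -0.542, -0.454, 0.543]
ft_force: [0.3, -0.2, 0.4]
width: 0.0599
clock: 9.4
position: [0.5386, 0.178, 0.1915]
tcp_rot: [-0.453, -0.542, -0.454, 0.543]
ft_force: [-0.3, 0.2, -0.6]
width: 0.06
{'clock': 9.4, 'joint_positions': [0.275, 0.103, 1.895, 0.0, 1.145, 0.453], 'position': [0.539, 0.178, 0.191], 'tcp_rot': [-0.453, -0.542, -0.454, 0.543], 'ft_force': [-0.344, 0.172, -0.605], 'moment': [-0.041, 0.049, -0.009], 'width': 0.06}
[([0.538, 0.178, 0.049], 0.84)]
```

View pics/w5.png

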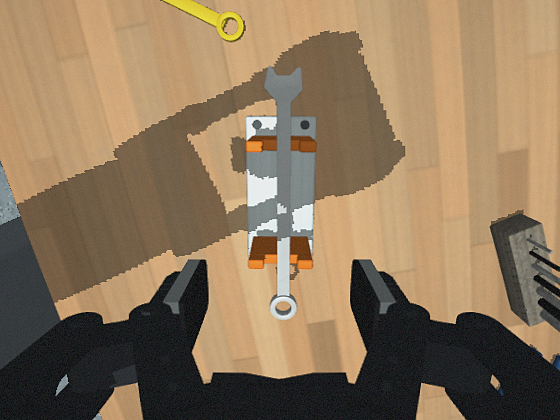

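The spanner lies flat in both notches (jaw tip at pixel row 67, ring at row 319, uprights at about 145 and 255). Next is the screwdriver.

```bash
python3 -m handwheel '-0.005 -0.03 0 0 0 0.05 0.3; -0.014 -0.075 0 0 0 0.12 0.3; -0.023 -0.12 0 0 0 0.2 0.3; -0.032 -0.165 0 0 0 0.28 0.3; -0.041 -0.21 0 0 0 0.35 0.3; -0.05 -0.255 0 0 0 0.42 0.3; -0.058 -0.295 0 0 0 0.48 0.3; -0.063 -0.317 0 0 0 0.503 0.3'; python3 -m handwheel '0 0 0 0 0 0 0.3;0 0 0 0 0 0 0.3;0 0 0 0 0 0 0.3;0 0 0 0 0 0 0.3;0 0 0 0 0 0 0.3;0 0 0 0 0 0 0.3;0 0 0 0 0 0 0.3;0 0 0 0 0 0 0.3'; python3 - <<'E'
from h import *
s=st(); k=env.get_calibration("wrist"); np.savez("k6.npz",**{a:np.array(b) for a,b in k.items()}); snap("wrist","w6")
for l in ("butt","blade_tip","screwdriver","opening","till"):
    print(l,[(np.round(d["position"],3).tolist(),round(d["conf"],2)) for d in env.landmark_of("wrist",l)][:2])
q=s["tcp_rot"]; R=Ro.from_quat([q[1],q[2],q[3],q[0]]).as_matrix(); print("yaw tool y",np.degrees(np.arctan2(R[1,1],R[0,1])))
E
```

```text
clock: 10.3
position: [0.4747, -0.1411, 0.1908]
tcp_rot: [0.573, 0.412, 0.575, -0.413]
ft_force: [0.5, 0.1, 0.5]
width: 0.0599
clock: 11.1
position: [0.4765, -0.1385, 0.1923]
tcp_rot: [0.574, 0.412, 0.574, -0.412]
ft_force: [-0.4, -0.0, 0.4]
width: 0.06
{'clock': 11.1, 'joint_positions': [-0.333, -0.036, 2.037, -0.0, 1.14, -0.659], 'position': [0.476, -0.139, 0.192], 'tcp_rot': [0.574, 0.412, 0.574, -0.412], 'ft_force': [-0.362, -0.025, 0.357], 'moment': [-0.061, 0.005, -0.025], 'width': 0.06}
butt []
blade_tip []
screwdriver [([0.491, -0.198, 0.0], 0.93)]
opening [([0.486, -0.177, 0.056], 0.77)]
till [([0.496, -0.215, -0.002], 0.73)]
yaw tool y 18.643832492273358
```

View pics/w6.png

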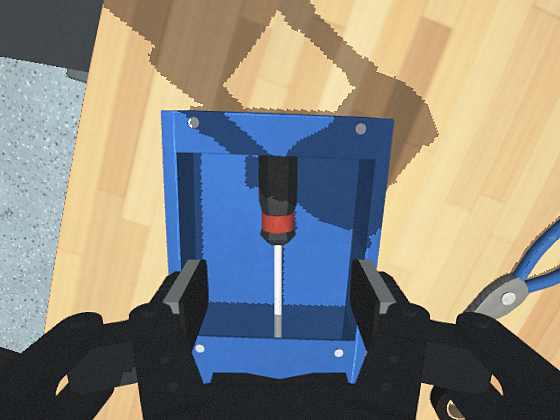

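```bash
python3 - <<'E'
from h import *
k=dict(np.load("k6.npz"))
B=px2w("wrist",[(278,245),(277.5,335),(278,160)],.017,k);B[2]=px2w("wrist",[(278,158)],.031,k)[0];print(B.round(4))
for a,b in((0,1),(2,1)):
  d=B[a]-B[b];print(np.degrees(np.arctan2(d[1],d[0])))
H=px2w("wrist",[(259,170),(297,170),(261,214),(295,214)],.017,k);print(H.round(4),np.linalg.norm(H[0]-H[1]),np.linalg.norm(H[2]-H[3]))
r=px2w("wrist",[(278,214),(278,232)],.031,k); print("ring",r)
T=px2w("wrist",[(161.5,111),(393,120),(177,153),(376,158)],.055,k);print("till",T.round(4))
d=T[1]-T[0];print(np.degrees(np.arctan2(d[1],d[0])))
# corner rear edge centre = C+ .145 y
y=np.array([np.cos(np.radians(106.5)),np.sin(np.radians(106.5))]);print("C est",(T[0]+T[1])[:2]/2-.145*y, "cover edge pt",((T[2]+T[3])[:2]/2))
C=np.array([.4962,-.215]);x=np.array([y[1],-y[0]])
for p in B: print("till frame",(p[:2]-C)@x,(p[:2]-C)@y)
for p in T[2:]: print("edge till frame",(p[:2]-C)@x,(p[:2]-C)@y)
E
```

```text
[[ 0.4924 -0.1845  0.017 ]
 [ 0.5218 -0.2733  0.017 ]
 [ 0.467  -0.109   0.031 ]]
108.3029953989549
108.43375022149915
[[ 0.4556 -0.1254  0.017 ]
 [ 0.4861 -0.1152  0.017 ]
 [ 0.4691 -0.1618  0.017 ]
 [ 0.4973 -0.1523  0.017 ]] 0.03212500479967925 0.029708148764572426
ring [[ 0.48192056 -0.15315411  0.031     ]
 [ 0.4869781  -0.16817934  0.031     ]]
till [[ 0.3764 -0.1005  0.055 ]
 [ 0.5356 -0.0534  0.055 ]
 [ 0.3946 -0.126   0.055 ]
 [ 0.5344 -0.0827  0.055 ]]
16.464566931001677
C est [ 0.49717981 -0.21597042] cover edge pt [ 0.46451071 -0.10437197]
till frame 0.005061992462988378 0.030361482886502072
till frame 0.008007130358280578 -0.06319852755211475
till frame 0.002160807084419216 0.10995850677790239
edge till frame -0.0721276883639838 0.11418674280417863
edge till frame 0.07419917473170973 0.11595841955954686
```

```bash
python3 -m handwheel '0.0005 0 -0.03 0 0 0 0.3; 0.0005 0 -0.07 0 0 0 0.3; 0.0005 0 -0.11 0 0 0 0.3; 0.0005 0 -0.14 0 0 0 0.3; 0.0005 0 -0.16 0 0 0 0.3; 0.0005 0 -0.168 0 0 0 0.3; 0.0005 0 -0.171 0 0 0 0.3; 0.0005 0 -0.171 0 0 0 0.3' 70;  python3 - <<'E'
from h import *
s=st(); snap("wrist","w7")
E
```

```text
clock: 12.2
position: [0.4775, -0.139, 0.0218]
tcp_rot: [0.575, 0.413, 0.574, -0.412]
ft_force: [-0.1, -0.7, 0.2]
width: 0.0597
{'clock': 12.2, 'joint_positions': [-0.333, 0.187, 2.165, 0.0, 0.789, -0.658], 'position': [0.478, -0.139, 0.022], 'tcp_rot': [0.575, 0.413, 0.574, -0.412], 'ft_force': [-0.061, -0.701, 0.161], 'moment': [-0.029, -0.03, 0.017], 'width': 0.06}
```

View pics/w7.png

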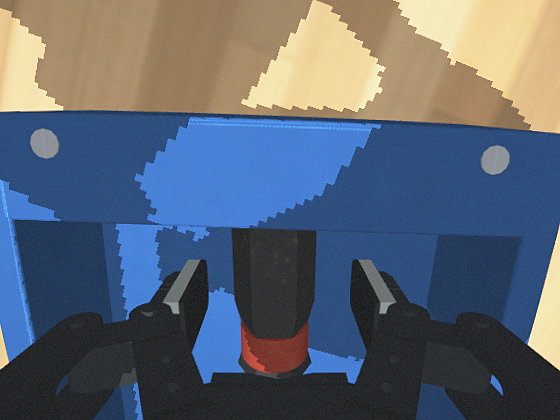

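```bash
python3 -m handwheel '-0.001 0 0 0 0 0 0.3; -0.0015 0 0 0 0 0 0.5; -0.0015 0 0 0 0 0 1; -0.0015 0 0 0 0 0 1; -0.0015 0 0 0 0 0 1; -0.0015 0 0 0 0 0 1; -0.0015 0 0 0 0 0 1; -0.0015 0 0 0 0 0 1' 70;  python3 - <<'E'
from h import *
s=st(); snap("wrist","w8")
E
```

```text
clock: 13.05
position: [0.4759, -0.139, 0.0225]
tcp_rot: [0.575, 0.413, 0.574, -0.412]
ft_force: [-2.5, 0.7, 6.5]
width: 0.0291
{'clock': 13.05, 'joint_positions': [-0.334, 0.183, 2.167, -0.0, 0.79, -0.659], 'position': [0.476, -0.139, 0.023], 'tcp_rot': [0.575, 0.413, 0.574, -0.412], 'ft_force': [-2.522, 0.696, 6.525], 'moment': [0.07, 0.434, 0.02], 'width': 0.029}
```

View pics/w8.png

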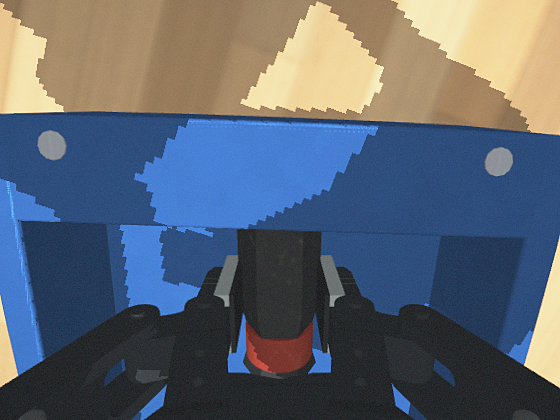

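```bash
python3 -m handwheel '0 0 0.002 0 0 0 1; 0 0 0.004 0 0 0 1; 0 0 0.006 0 0 0 1; 0 0 0.007 0 0 0 1; 0 0 0.007 0 0 0 1; 0 0 0.007 0 0 0 1; 0 0 0.007 0 0 0 1; 0 0 0.007 0 0 0 1' 90;  python3 - <<'E'
from h import *
s=st(); snap("wrist","w9")
# plan numbers
yw=np.radians(108.5); d=np.array([np.cos(yw),np.sin(yw),0]); xx=np.array([d[1],-d[0],0])
P=np.array([.476,-.139,.024])   # axis point at grip after lift (axis 4 below TCP .028)
y0=58; tip=P-(y0+112)*1e-3*d; butt=P+(113-y0)*1e-3*d
C=np.array([.4962,-.215,0]); ty=np.array([-np.sin(np.radians(16.5)),np.cos(np.radians(16.5)),0]); tx=np.array([ty[1],-ty[0],0])
tf=lambda p:((p-C)@tx*1e3,(p-C)@ty*1e3,p[2]*1e3)
print(np.round(tf(tip),1),np.round(tf(butt),1), "slide28",(-.028*d).round(4))
E
```

```text
clock: 13.9
position: [0.4753, -0.1387, 0.0281]
tcp_rot: [0.574, 0.412, 0.574, -0.413]
ft_force: [-0.4, 0.3, -1.2]
width: 0.0287
{'clock': 13.9, 'joint_positions': [-0.334, 0.173, 2.165, 0.0, 0.803, -0.659], 'position': [0.475, -0.139, 0.028], 'tcp_rot': [0.574, 0.412, 0.574, -0.413], 'ft_force': [-0.355, 0.345, -1.218], 'moment': [-0.032, 0.039, -0.005], 'width': 0.029}
[  8.1 -91.3  24. ] [  0.3 133.6  24. ] slide28 [ 0.0089 -0.0266 -0.    ]
```

View pics/w9.png

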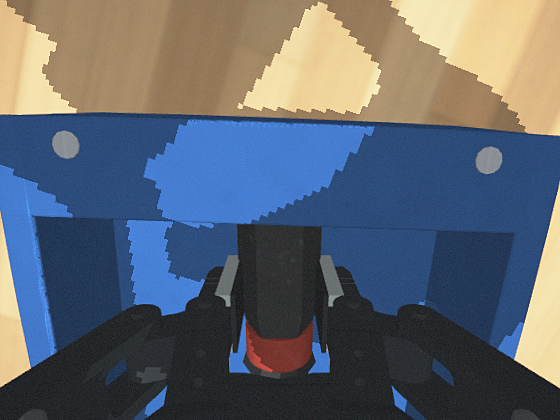

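Only the weight shows (about -1 N), so the screwdriver is held free of the floor. Now I slide it back 30 mm along its axis.

```bash
python3 -m handwheel '0.001 -0.003 0 0 0 0 1; 0.0025 -0.0075 0 0 0 0 1; 0.004 -0.012 0 0 0 0 1; 0.0055 -0.0165 0 0 0 0 1; 0.007 -0.021 0 0 0 0 1; 0.0085 -0.0255 0 0 0 0 1; 0.0095 -0.0285 0 0 0 0 1; 0.0095 -0.0285 0 0 0 0 1';  python3 - <<'E'
from h import *
s=st(); k=env.get_calibration("wrist"); np.savez("k10.npz",**{a:np.array(b) for a,b in k.items()}); snap("wrist","w10")
E
```

```text
clock: 14.75
position: [0.4852, -0.1678, 0.0284]
tcp_rot: [0.574, 0.413, 0.574, -0.413]
ft_force: [0.9, 0.6, -0.8]
width: 0.0286
{'clock': 14.75, 'joint_positions': [-0.381, 0.203, 2.128, -0.0, 0.81, -0.706], 'position': [0.485, -0.168, 0.028], 'tcp_rot': [0.574, 0.413, 0.574, -0.413], 'ft_force': [0.867, 0.56, -0.78], 'moment': [0.049, -0.011, -0.056], 'width': 0.029}
```

View pics/w10.png

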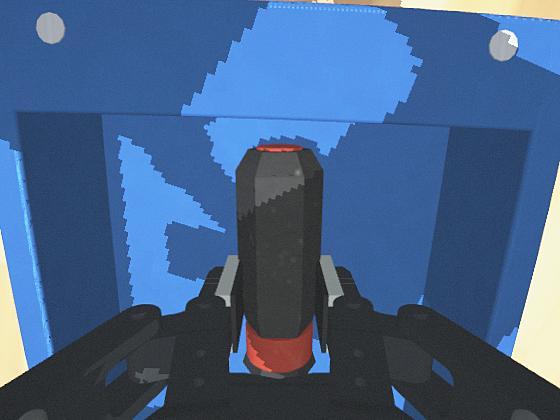

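```bash
python3 - <<'E'
from h import *
k=dict(np.load("k10.npz"))
C=np.array([.4962,-.215]); ty=np.array([-np.sin(np.radians(16.5)),np.cos(np.radians(16.5))]); tx=np.array([ty[1],-ty[0]])
for px,z in(((279,147),.036),((279,151),.038),((240,117),.055),((400,122),.055)):
  p=px2w("wrist",[px],z,k)[0]; print(px,z,p.round(4),((p[:2]-C)@tx).round(4),((p[:2]-C)@ty).round(4))
# tilt plan: rotate about till/tool x-axis at tip then draw
yw=np.radians(108.5); d=np.array([np.cos(yw),np.sin(yw),0]); ax=np.array([d[1],-d[0],0]); TCP=np.array([.485,-.167,.028]); 
tip=TCP-.170*d-[0,0,.004]; th=.32
for f in (0.1,.2,.4,.6,.8,1):
  R=Ro.from_rotvec(ax*th*f).as_matrix(); tip2=tip+[0,0,-.013*f]
  print(f,(R@(TCP-tip)+tip2-TCP).round(4),(ax*th*f).round(4))
dd=Ro.from_rotvec(ax*th).as_matrix()@d; print("draw dir",dd.round(4), (dd*.11).round(4))
E
```

```text
(279, 147) 0.036 [ 0.4681 -0.1135  0.036 ] 0.0019 0.1053
(279, 151) 0.038 [ 0.4685 -0.1145  0.038 ] 0.0019 0.1042
(240, 117) 0.055 [ 0.4547 -0.1073  0.055 ] -0.0092 0.115
(400, 122) 0.055 [ 0.497  -0.0944  0.055 ] 0.035 0.1154
0.1 [ 0.0001 -0.0002  0.0041] [0.0303 0.0102 0.    ]
0.2 [ 0.0002 -0.0006  0.0083] [0.0607 0.0203 0.    ]
0.4 [ 0.0006 -0.0018  0.0165] [0.1214 0.0406 0.    ]
0.6 [ 0.0012 -0.0037  0.0246] [0.1821 0.0609 0.    ]
0.8 [ 0.0021 -0.0062  0.0325] [0.2428 0.0812 0.    ]
1 [ 0.0031 -0.0094  0.0403] [0.3035 0.1015 0.    ]
draw dir [-0.3012  0.9002  0.3146] [-0.0331  0.099   0.0346]
```

```bash
python3 -m handwheel '0 0 0.004 0.03 0.01 0 1; 0 -0.0006 0.009 0.061 0.02 0 1; 0.0003 -0.001 0.013 0.091 0.03 0 1; 0.0006 -0.0018 0.0175 0.121 0.0405 0 1; 0.0009 -0.0027 0.0215 0.152 0.051 0 1; 0.0012 -0.0037 0.026 0.182 0.061 0 1; 0.0012 -0.0037 0.026 0.182 0.061 0 1; 0.0012 -0.0037 0.026 0.182 0.061 0 1';  python3 - <<'E'
from h import *
s=st(); snap("wrist","w11"); snap("top","t11")
im=cv2.imread("pics/t11.png");cv2.imwrite("pics/t11c.png",cv2.resize(im[160:280,255:390],None,fx=5,fy=5,interpolation=cv2.INTER_CUBIC))
E
```

```text
clock: 15.6
position: [0.486, -0.171, 0.0541]
tcp_rot: [0.517, 0.45, 0.626, -0.371]
ft_force: [-0.5, 0.6, -1.4]
width: 0.0288
{'clock': 15.6, 'joint_positions': [-0.473, 0.246, 2.027, 0.157, 1.012, -0.891], 'position': [0.486, -0.171, 0.054], 'tcp_rot': [0.517, 0.45, 0.626, -0.371], 'ft_force': [-0.51, 0.599, -1.441], 'moment': [-0.164, -0.036, -0.034], 'width': 0.029}
```

View pics/w11.png

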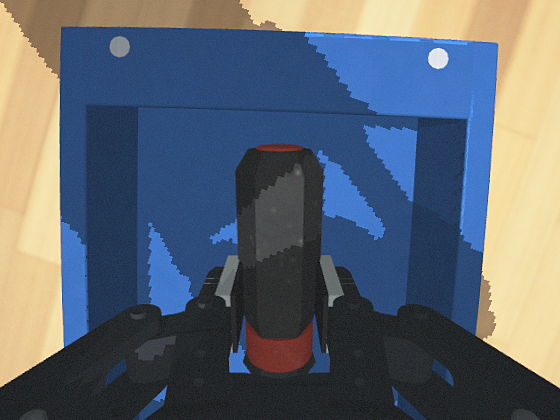

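View pics/t11c.png

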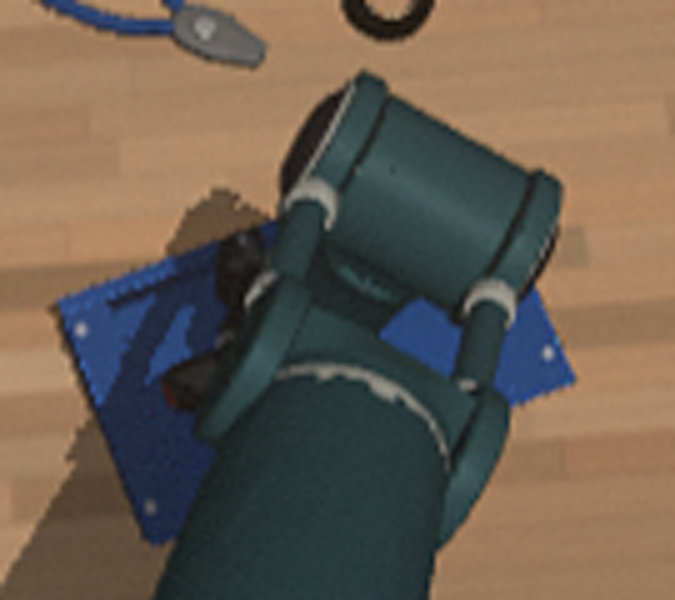

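```bash
python3 -m handwheel '0.0004 -0.0012 0.004 0.03 0.01 0 1; 0.0009 -0.0026 0.008 0.061 0.02 0 1; 0.0014 -0.004 0.012 0.091 0.03 0 1; 0.0019 -0.0057 0.016 0.121 0.0405 0 1; 0.0019 -0.0057 0.016 0.121 0.0405 0 1; 0.0019 -0.0057 0.016 0.121 0.0405 0 1; 0.0019 -0.0057 0.016 0.121 0.0405 0 1; 0.0019 -0.0057 0.016 0.121 0.0405 0 1';  python3 - <<'E'
from h import *
s=st(); snap("wrist","w12")
q=s["tcp_rot"]; R=Ro.from_quat([q[1],q[2],q[3],q[0]]).as_matrix(); print(R.round(3))
# screwdriver: dir = +-tool z ; axis 4mm ahead along tool x
d=R[:,2]*np.sign(R[1,2]); A=np.array(s["position"])+R[:,0]*.004
C=np.array([.4962,-.215,0]); ty=np.array([-np.sin(np.radians(16.5)),np.cos(np.radians(16.5)),0]); tx=np.array([ty[1],-ty[0],0])
for y in(-.112,.013,.113):
  p=A+(y-.058)*d; print(y,np.round([(p-C)@tx,(p-C)@ty,p[2]],4))
dt=np.array([d@tx,d@ty,d[2]]);tip=A-.17*d; ytip=(tip-C)@ty; print("d",d.round(4),"height at y=-40",tip[2]+(-.04-ytip)*dt[2]/dt[1])
E
```

```text
clock: 16.5
position: [0.4876, -0.1761, 0.0701]
tcp_rot: [0.476, 0.473, 0.658, -0.341]
ft_force: [0.3, -0.1, -1.4]
width: 0.0286
{'clock': 16.5, 'joint_positions': [-0.529, 0.293, 1.953, 0.228, 1.15, -0.974], 'position': [0.488, -0.176, 0.07], 'tcp_rot': [0.476, 0.473, 0.658, -0.341], 'ft_force': [0.319, -0.084, -1.358], 'moment': [-0.237, -0.049, 0.019], 'width': 0.029}
[[-0.1    0.948  0.304]
 [ 0.298  0.32  -0.9  ]
 [-0.949  0.    -0.314]]
-0.112 [ 0.0088 -0.1203  0.0129]
0.013 [ 0.0044 -0.0017  0.0521]
0.113 [0.0008 0.0932 0.0836]
d [-0.3036  0.8995  0.3142] height at y=-40 0.039457671588717116
```

View pics/w12.png

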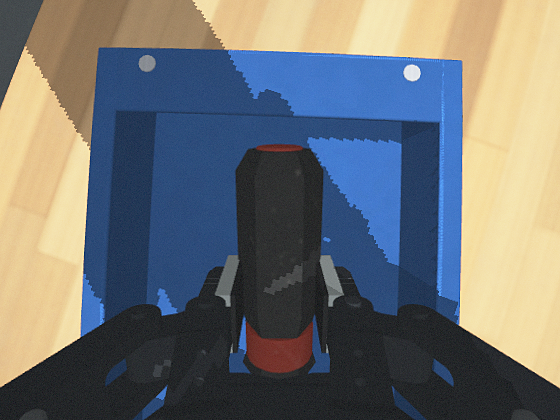

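```bash
python3 -m handwheel '-0.0015 0.0045 0.0016 0 0 0 1; -0.0045 0.0135 0.0047 0 0 0 1; -0.0076 0.0225 0.0079 0 0 0 1; -0.0106 0.0315 0.011 0 0 0 1; -0.0137 0.0405 0.0141 0 0 0 1; -0.0152 0.045 0.0157 0 0 0 1; -0.0152 0.045 0.0157 0 0 0 1; -0.0152 0.045 0.0157 0 0 0 1';  python3 -m handwheel '-0.0015 0.0045 0.0016 0 0 0 1; -0.0045 0.0135 0.0047 0 0 0 1; -0.0076 0.0225 0.0079 0 0 0 1; -0.0106 0.0315 0.011 0 0 0 1; -0.0137 0.0405 0.0141 0 0 0 1; -0.0162 0.048 0.0168 0 0 0 1; -0.0162 0.048 0.0168 0 0 0 1; -0.0162 0.048 0.0168 0 0 0 1'; python3 - <<'E'
from h import *
s=st(); snap("wrist","w13"); snap("side","s13")
im=cv2.imread("pics/s13.png");cv2.imwrite("pics/s13c.png",cv2.resize(im[140:260,250:380],None,fx=5,fy=5,interpolation=cv2.INTER_CUBIC))
q=s["tcp_rot"]; R=Ro.from_quat([q[1],q[2],q[3],q[0]]).as_matrix()
d=R[:,2]*np.sign(R[1,2]); A=np.array(s["position"])+R[:,0]*.004
C=np.array([.4962,-.215,0]); ty=np.array([-np.sin(np.radians(16.5)),np.cos(np.radians(16.5)),0]); tx=np.array([ty[1],-ty[0],0])
for y in(-.112,.013,.113):
  p=A+(y-.058)*d; print(y,np.round([(p-C)@tx,(p-C)@ty,p[2]],4))
E
```

```text
clock: 17.35
position: [0.473, -0.1317, 0.0861]
tcp_rot: [0.476, 0.473, 0.658, -0.341]
ft_force: [0.3, -0.1, -0.7]
width: 0.0286
clock: 18.15
position: [0.4567, -0.0835, 0.103]
tcp_rot: [0.476, 0.473, 0.658, -0.341]
ft_force: [0.0, -0.1, -0.2]
width: 0.0288
{'clock': 18.15, 'joint_positions': [-0.405, 0.135, 2.076, 0.258, 1.159, -0.861], 'position': [0.457, -0.084, 0.103], 'tcp_rot': [0.476, 0.473, 0.658, -0.341], 'ft_force': [0.006, -0.104, -0.182], 'moment': [-0.254, -0.085, -0.042], 'width': 0.029}
-0.112 [ 0.0055 -0.0228  0.0459]
0.013 [0.001  0.0959 0.085 ]
0.113 [-0.0026  0.1907  0.1164]
```

View pics/w13.png

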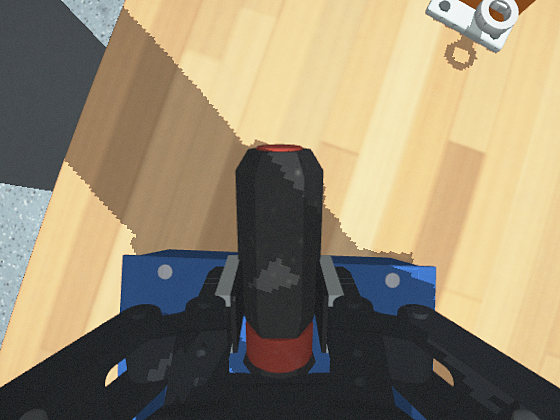

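View pics/s13c.png

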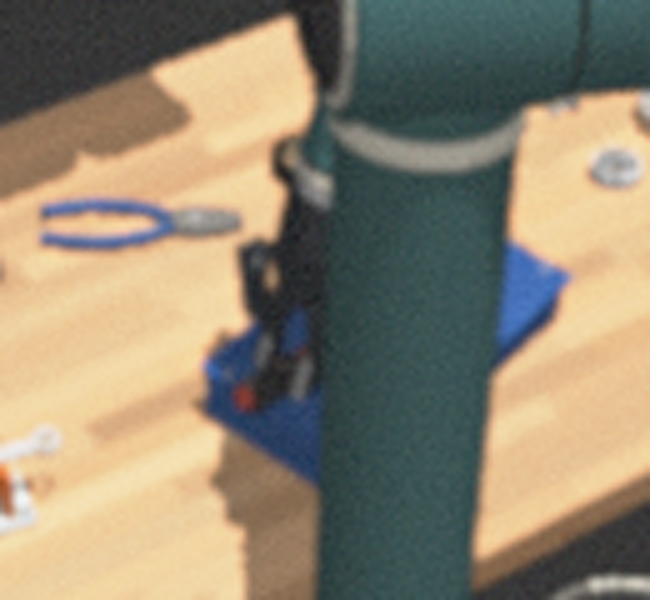

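```bash
python3 -m handwheel '0 0 0.005 0 0 0 1; 0 0 0.015 0 0 0 1; 0 0 0.03 0 0 0 1; 0 0 0.05 0 0 0 1; 0 0 0.07 0 0 0 1; 0 0 0.09 0 0 0 1; 0 0 0.11 0 0 0 1; 0 0 0.125 0 0 0 1'; python3 -m handwheel '0 0 0.002 0 0 0 1; 0 0 0.002 0 0 0 1;0 0 0.002 0 0 0 1;0 0 0.002 0 0 0 1;0 0 0.002 0 0 0 1;0 0 0.002 0 0 0 1;0 0 0.002 0 0 0 1;0 0 0.002 0 0 0 1'; python3 - <<'E'
from h import *
s=st(); snap("wrist","w14"); snap("side","s14"); snap("top","t14")
for c in("side","top"):
  for l in ("blade_tip","butt","spanner","cradle"):
    print(c,l,[(np.round(d["position"],3).tolist(),round(d["conf"],2)) for d in env.landmark_of(c,l)][:3])
im=cv2.imread("pics/s14.png");cv2.imwrite("pics/s14c.png",cv2.resize(im[130:270,200:380],None,fx=4,fy=4,interpolation=cv2.INTER_CUBIC))
im=cv2.imread("pics/t14.png");cv2.imwrite("pics/t14c.png",cv2.resize(im[130:280,150:390],None,fx=3,fy=3,interpolation=cv2.INTER_CUBIC))
E
```

```text
clock: 19.05
position: [0.4573, -0.0841, 0.2306]
tcp_rot: [0.477, 0.473, 0.657, -0.341]
ft_force: [0.7, 0.2, -1.6]
width: 0.0287
clock: 19.85
position: [0.4566, -0.0836, 0.2296]
tcp_rot: [0.476, 0.473, 0.658, -0.341]
ft_force: [-0.1, -0.1, -0.9]
width: 0.0288
{'clock': 19.85, 'joint_positions': [-0.405, -0.001, 1.963, 0.24, 1.401, -0.797], 'position': [0.457, -0.084, 0.23], 'tcp_rot': [0.476, 0.473, 0.658, -0.341], 'ft_force': [-0.118, -0.084, -0.915], 'moment': [-0.171, -0.033, 0.033], 'width': 0.029}
side blade_tip []
side butt []
side spanner [([0.451, 0.368, -0.004], 0.68), ([0.542, 0.175, 0.054], 0.53)]
side cradle [([0.54, 0.173, 0.049], 0.91)]
top blade_tip [([0.508, -0.236, 0.168], 0.61)]
top butt [([0.438, -0.031, 0.241], 0.81)]
top spanner [([0.54, 0.176, 0.051], 0.6), ([0.45, 0.365, -0.003], 0.55)]
top cradle []
```

View pics/s14c.png

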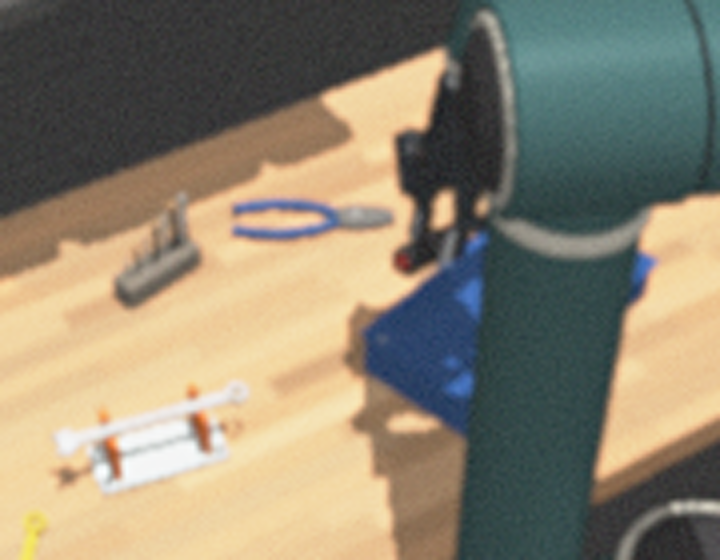

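View pics/t14c.png

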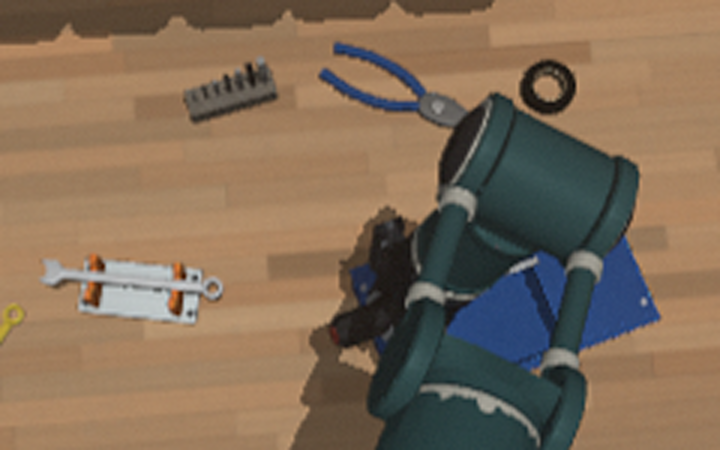

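View pics/w14.png

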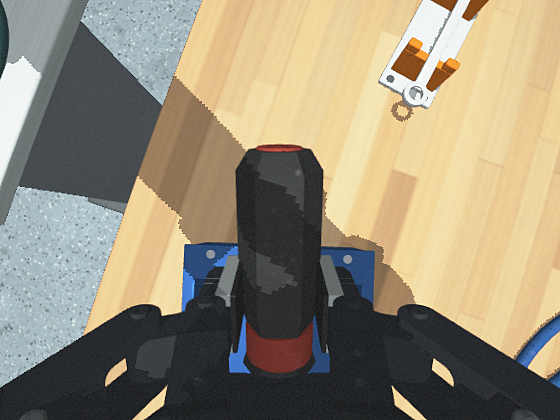

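The spanner is still flat and centred in the rest. The screwdriver is held with its tip at about z = 0.17, over 10 cm above the till's top, and the force shows only its weight. I'm handing in.

```bash
python3 - <<'E'
from h import *
s=st(); print(np.abs(s["dq"]).max()); print(env.close_job())
E
```

```text
{'clock': 20.4, 'joint_positions': [-0.405, -0.001, 1.963, 0.24, 1.401, -0.797], 'position': [0.457, -0.084, 0.23], 'tcp_rot': [0.476, 0.473, 0.658, -0.341], 'ft_force': [-0.262, -0.574, 0.031], 'moment': [-0.175, -0.074, 0.018], 'width': 0.029}
0.0016701998828166239
the job is handed in; nothing more can be done
None
```

The job is done and handed in at about 20.4 s of the 64 s allowed; the interface gives no verdict.

- **Spanner:** I lifted it off the till, laid it flat in both notches of the orange rest and let go of it. The last camera checks put its middle at about (0.541, 0.176, 0.052), within a few millimetres of the cradle point.
- **Screwdriver:** I gripped it by the handle, raised it 7 mm off the floor and slid it back 30 mm under the deep cover. Then I tilted the handle end up about 18°, drew it out along its own axis and lifted it clear.
- **Forces:** While I slid, tilted and drew the screwdriver out, the readings showed little more than its weight (about 1 N). The one larger reading was about 7 N as the jaws closed on the handle, probably a fingertip brushing the till floor. It was gone after the small lift.
- **Last checks:** The arm was at rest, holding the screwdriver with the blade tip about 0.17 m and the butt about 0.24 m up. Its lowest point is over 10 cm above the till's top (0.055 m). In the last pictures the pliers, drill stand and tape looked unmoved; I did not re-check the G-clamp and adjustable wrench.
- **Misses:** In the final pictures the side camera's network found neither end of the screwdriver, since the arm was partly in the way. The top camera found both, and they agreed with the arm's own readings.

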